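Clamp the freshly glued window stop block in the screw press

TASK

The rubber buffer has just been glued onto the wooden stop block of the sliding window. Lay the block flat on the bed of the green screw press, buffer up and centred under the clamp foot, and let go of it; then turn the black T-handle clockwise until the foot meets the buffer and snug it hand-tight by feel, without crushing the fresh glue, and leave it clamped. Do not disturb the glue stick, the roll of tape or the torch.

Things in the scene. Friction and masses are not known exactly. Their poses are not given: they have to be found in the camera images.
- stop_block: loose wooden block, brown, 170 (x) x 62 (y) x 25 (z) mm, 0.37 kg; origin at the centre of its underside, x along its length, z up. A black rubber buffer 46 x 58 x 8 mm is glued on its top, centred at x = +55 mm (30 mm from the +x end). Grasp it across the 62 mm width towards the plain -x end, for example at x = -60 mm
- buffer_top (a point): centre of the top face of the rubber buffer, on the block at x = +55, y = 0, z = +33 mm; axes as the block
- press: green cast C-frame screw press fixed to the desk, foot 190 x 92 mm, 136 mm high over the screw; origin on the desk below the vertical screw axis. Its open mouth faces its -x, the spine stands at +x. The flat steel bed, top at z = 20 mm, reaches from x = -98 to +30 mm and is 74 mm wide. The underside of the upper arm's boss is at z = 97 mm
- under_foot (a point): point on the bed surface, on the screw axis, 20 mm above the press's origin; axes as the press
- back_stop (a point): centre of the face of the steel back stop, a low plate 60 mm wide across the end of the bed at the press's x = +30 mm, z = 20 to 42 mm: a block whose +x end touches it has its buffer centre under the screw; axes as the press
- handle: black T-handle on the vertical screw, with the steel clamp foot that turns with it. Grip bar 92 mm long (its x), 15 mm thick (y), 18 mm high with red end caps; origin at the bar's centre, z up. Quick right-hand thread: clockwise seen from above it sinks 20 mm a turn (3.2 mm per rad) and it stays where it is left. From its start it runs 4 to 6 rad before the foot meets the buffer
- foot_face (a point): centre of the clamp foot's flat underside (20 mm across, 31 mm at its widest), 108 mm below the handle's origin. Turning takes about 0.2 N m while the foot is clear. Once it bears on the buffer, each further 0.1 rad adds about 0.08 N m and 20 N of clamp force (stiff rubber cushion): hand-tight is a rise of about 0.3 N m, about 60 N; a rise of 0.6 N m is too much
- glue_stick: bystander: white and green glue stick standing upright, 25 mm across, 88 mm high; origin under it
- tape: bystander: roll of brown tape lying flat, 93 x 91 x 48 mm; origin under its centre
- torch: bystander: black torch lying along its y axis, 124 mm long, 36 mm high; origin under its centre

How it is judged (in metres and radians):
On the way, in this order (a step that is already met when the one before it is completed fails the run):
1. the block lies flat on the bed with its buffer within 10 mm of the screw axis, let go, the foot still clear of it (horizontal distance between buffer_top and under_foot below 0.01 m and z of stop_block in the frame of under_foot below 0.003 m and angle between stop_block's own z axis and vertical below 0.04 rad and contact force between the fingers and stop_block below 0.3 N and contact force between handle and stop_block below 0.5 N), for 0.2 s.
2. the foot bears on the buffer with at least 20 N (contact force between handle and stop_block above 20 N), for 0.2 s.
At the end, for the whole second after the job is handed in: the block lies flat on the bed (within 3 mm and 0.04 rad), its buffer centred within 10 mm of the screw axis, and the foot holds it with 20 to 120 N after the handle has been let go (contact force between handle and stop_block between 20 and 120 N and horizontal distance between buffer_top and under_foot below 0.01 m and z of stop_block in the frame of under_foot below 0.003 m and angle between stop_block's own z axis and vertical below 0.04 rad and linear speed of stop_block below 0.01 m/s); the robot touches nothing.
It fails at once if the glue joint is crushed (foot force above 200 N) (contact force between handle and stop_block above 200 N).
It fails at once if a bystander is pushed more than 30 mm or upset (distance of any of glue_stick, tape, torch from where it was at the start of the episode above 0.03 m or angle between glue_stick's own z axis and vertical above 0.6 rad).
It also fails if it takes over 70 s, if anything falls off the work surface, if the arm or the gripper's body presses on something with over 40 N, if the wrist force passes 120 N, or if a joint passes its speed limit or range.

ROBOT

A 6-joint arm with a two-finger parallel gripper is mounted at the origin on a cart in front of the work surface, level with it; the furniture and walls round the work are solid. World frame = base frame: x ahead of the robot, y to its left, z up, the work surface at z = 0. Lengths are in m, angles in degrees, forces in N, time in s.
With the tool pointing down it reaches from about 0.4 to 0.825 m from the base axis. Payload 7 kg.
Tool frame: the origin (TCP) lies on the centre line of the jaws, within the pads' length; the fingertips stand 19 mm ahead of it and the grasp point (between the pads) is the TCP (r.tip_extent is the distance from the TCP to the fingertips, in m); z points along the fingers, y is the line along which they close (so a half turn about z gives the same grasp; the last joint's range is limited). The gripper opens to 88 mm and grips with 3 to 60 N. Pads are 19 mm wide; open, the fingers measure 130 mm over their backs; the gripper's body (78 mm by 193 mm) begins 47 mm behind the grasp point.
Start: joints at [92.08, 20.546, 0.682, 0, -70.136, -16.507], TCP at [0.168, 0.654, 0.246] pointing down, gripper open.
Joint ranges: [-176.03, 176.03], [-82.01, 121.73], [-58.28, 71.71], [-173.87, 95.51], [-174.79, -0.11], [-173.66, 173.66]. Speed limits (degrees/s): [136.94, 136.94, 172.46, 180, 180, 180].

INTERFACE

Orientations are given as [roll, pitch, yaw] about the fixed x, y, z axes, in that order (R = Rz(yaw) Ry(pitch) Rx(roll)).
In Python, from plant import r gives the robot as it stands. The module is installed in compiled form; this text tells all that it offers.
- The arm moves only by the tool jog_arm, never from a script. Its argument "deltas" is a list that holds one entry, the list of rows, each a list of 5 numbers: the opening, from -1 (shut) to 1 (fully open), then the shift along the world's x, y, z in cm, then the turn about the world's z in rad. In form: [[[claw, dx, dy, dz, turn], ...]]. A call has 1 to 8 rows; each row shifts and turns the commanded pose from where the row before left it; what a row does not reach is not made up. A row lasts 1/8 s, in which the tool goes at most 62.5 mm and 10.7 degrees, less where a joint would pass 70% of its speed; a pose out of reach is approached as far as the arm can. A call with a gripper value outside its range is refused whole. The fingers move at their own pace and stop on an object; "force" is the grip in N (left out, the last holds). Time passes only in rows, so rows that do not move let the fingers close. It gives the time, the measured TCP pose, the force, the opening and the grip force at its end, in the units of the state.
- r.get_state(): the state, without advancing time (a new reading comes with each control period).
- r.capture(name): name is "scene" or "top" or "wrist"; returns the picture (384x512x3 uint8, blue, green, red); there is no depth.
- r.camera_info(name): a dict with "fx", "fy", "cx", "cy" (pixels), "k1" (the pictures are not rectified: a ray, as slopes to the right and down, at radius r is drawn at 1 + k1 r^2 times it, then the intrinsics apply), "view" (4x4, takes a point from world to camera coordinates). Camera axes: x right, y up, looking along -z (the intrinsics and any distortion apply to the point x, -y, -z); pixel columns grow to the right and rows downward; lengths in m; the calibration is good to about 2 mm. A picture is of the moment at which its call begins: read the wrist's pose just before it. camera_info takes no time and is no camera call; for the wrist camera it gives the pose at the moment of the call.
- r.close_job(): hands the job in; it is judged then, once.
The state is a dict: "time_s": time; "joints": joint angles; "qd": joint speeds; "joint_torque": joint torques, N m; "tcp_pos": TCP position; "eef_rot": TCP orientation; "contact_force": force on the tool from outside, world axes, zero at the start; "moment": the same for the moment, N m; "gripper_width": finger opening in m; "gripper_force": force on a finger pad.
Only numpy, scipy, OpenCV 4.12 (cv2) and the standard library are available. Lean on these libraries where they do the work, as an engineer would, in place of code of your own. Each camera call takes 0.05 s, during which the arm holds its last target. There are 200 camera calls.

## Working session

There is one attempt and no reset: what is moved stays moved. The work goes in short steps, Python scripts to look and compute and a tool call to move; the robot and the scene stay as the last step left them, time stands still between calls to the robot, and variables do not carry over. Pictures are saved under pics/ and viewed, at most 10 in all, crops included, and the job is handed in when it is done.

Besides the shell and the picture viewer there is one more tool, called after ">>>" as name([rows], argument=value, ...), one row to a line, values as JSON. jog_arm: Moves the arm, as the interface text tells. Its arguments: {"type":"object","properties":{"deltas":{"type":"array"},"force":{"type":"number"}},"required":["deltas"]}

```bash
mkdir -p pics
cat > h.py <<'E'
import numpy as np, cv2
from plant import r
def und(ci,uv):
    uv=np.atleast_2d(uv).astype(float); d=(uv-[ci['cx'],ci['cy']])/[ci['fx'],ci['fy']]
    s=d.copy()
    for _ in range(20): s=d/(1+ci['k1']*(s**2).sum(1,keepdims=True))
    return s
def rays(ci,uv):
    V=np.array(ci['view']); s=und(ci,uv); R=V[:3,:3]
    o=-R.T@V[:3,3]; D=np.c_[s[:,0],-s[:,1],-np.ones(len(s))]@R
    return o,D/np.linalg.norm(D,axis=1,keepdims=True)
def plane(ci,uv,z):
    o,D=rays(ci,uv); return o+D*((z-o[2])/D[:,2])[:,None]
def proj(ci,P):
    P=np.atleast_2d(P); V=np.array(ci['view']); c=P@V[:3,:3].T+V[:3,3]
    s=np.c_[c[:,0],-c[:,1]]/-c[:,2:]; s=s*(1+ci['k1']*(s**2).sum(1,keepdims=True))
    return s*[ci['fx'],ci['fy']]+[ci['cx'],ci['cy']]
def tri(c1,a,c2,b):
    o1,D1=rays(c1,a);o2,D2=rays(c2,b);out=[]
    for d,e in zip(D1,D2):
        t=np.linalg.lstsq(np.c_[d,-e],o2-o1,rcond=None)[0]
        p,q=o1+t[0]*d,o2+t[1]*e; out.append([*(p+q)/2,np.linalg.norm(p-q)])
    return np.array(out)
def st():
    s=r.get_state(); print({k:np.round(s[k],4).tolist() for k in ('time_s','tcp_pos','eef_rot','joints','contact_force','moment','gripper_width','gripper_force')})
E
python3 - <<'E'
from h import *
st()
for n in ('scene','top','wrist'):
    ci=r.camera_info(n); im=r.capture(n); cv2.imwrite(f'pics/{n}0.png',im); np.save(f'pics/{n}0.npy',np.array([ci],dtype=object),allow_pickle=True)
    o,D=rays(ci,[[256,192]]);print(n,o.round(3),D.round(3),ci['fx'],ci['k1'])
a=[cv2.imread(f'pics/{n}0.png') for n in ('scene','top')]
E
```

```text
{'time_s': 0.0, 'tcp_pos': [0.1681, 0.6532, 0.2446], 'eef_rot': [179.9043, -0.0089, -14.4334], 'joints': [92.0796, 20.5906, 0.6321, -0.0199, -70.1357, -16.5063], 'contact_force': [-0.8334, 0.1665, 0.4542], 'moment': [0.0019, -0.054, -0.0479], 'gripper_width': 0.0877, 'gripper_force': 0.0}
scene [-0.187 -0.42   0.951] [[ 0.648  0.314 -0.694]] 480.6350897576767 0.06943541767246618
top [ 0.422 -0.041  1.097] [[ 0.138  0.009 -0.99 ]] 399.599783010325 0.0075342139109772655
wrist [0.238 0.635 0.383] [[-0.262  0.074 -0.962]] 270.9344784231091 -0.02906223862973037
```

View pics/top0.png

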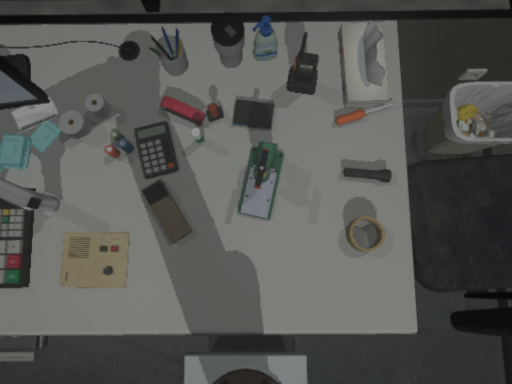

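View pics/scene0.png

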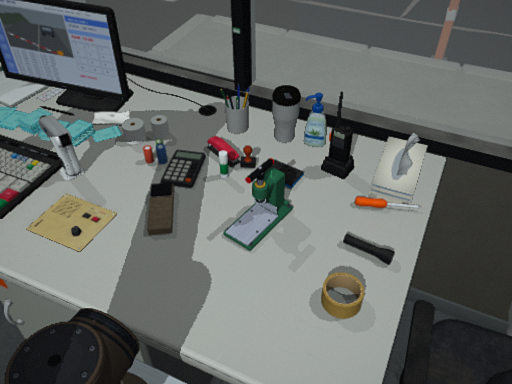

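The top view shows the block at about (167,211), with its buffer end at the upper left near (158,193). The press is at (262,180) with its mouth towards the robot, and the handle is near (264,165). The glue stick is at (198,135), the torch at (367,175) and the tape at (366,234). The scene view shows the same layout: block at (160,210), press at (260,205).

Run:
```python
import cv2,numpy as np
a=cv2.imread('pics/top0.png')[130:260,130:300]; b=cv2.imread('pics/scene0.png')[150:250,140:300]
f=lambda i:cv2.resize(np.clip(i*1.6,0,255).astype('uint8'),None,fx=4.6,fy=4.6,interpolation=cv2.INTER_CUBIC)
cv2.imwrite('pics/ct.png',f(a)); cv2.imwrite('pics/cs.png',f(b))
```

```text
(no output)
```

View pics/ct.png

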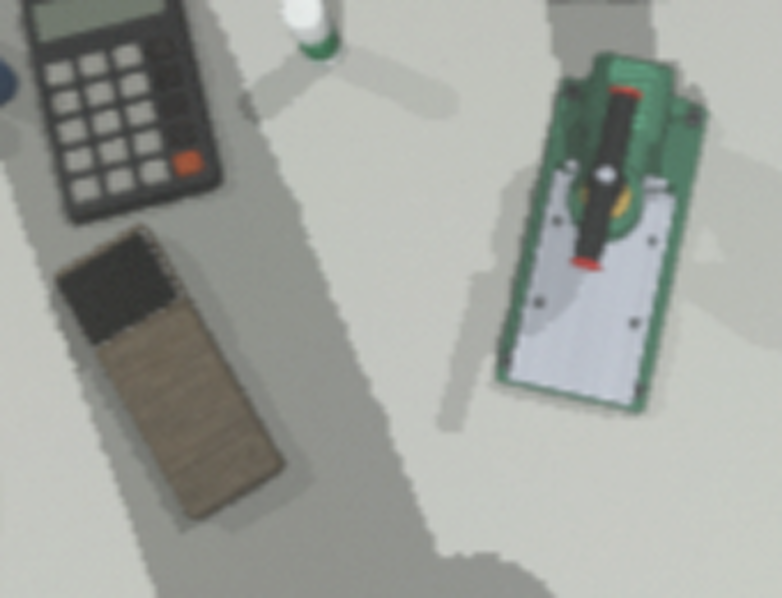

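View pics/cs.png

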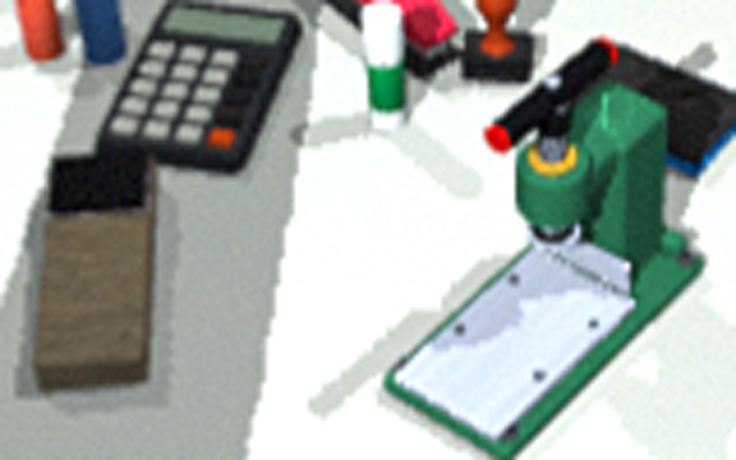

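The crops show, at 4.6x:
- **Block:** the top-face corners in the top crop are (190,517), (283,463), (140,227) and (58,277).
- **Handle:** the caps are at (627,92) and (586,265) in the top crop, and at (607,52) and (497,137) in the scene crop.
- **Bed:** the near corners are at (508,373) and (637,400).

Run:
```python
from h import *
ct,cs=r.camera_info('top'),r.camera_info('scene')
T=lambda p:(np.array(p,float)+.5)/4.6-.5+[130,130]
S=lambda p:(np.array(p,float)+.5)/4.6-.5+[140,150]
np.set_printoptions(suppress=True,precision=4)
print('caps, hub, bed L near, block near-right top, block near-left')
print(tri(ct,T([[627,92],[586,265],[605,174],[508,373],[283,463],[190,517]]),cs,S([[607,52],[497,137],[553,82],[393,380],[150,352],[40,365]])))
B=plane(ct,T([[190,517],[283,463],[58,277],[140,227]]),.027);print(B)
print('bed',plane(ct,T([[508,373],[637,400]]),.02)); print('foot outline',plane(ct,T([[497,380],[640,412],[707,112],[562,80]]),.01))
```

```text
caps, hub, bed L near, block near-right top, block near-left
[[ 0.6508 -0.0568  0.1782  0.0005]
 [ 0.5605 -0.0352  0.1826  0.0002]
 [ 0.6062 -0.0453  0.1877  0.0009]
 [ 0.5215  0.0133  0.0111  0.002 ]
 [ 0.4697  0.141   0.027   0.0026]
 [ 0.4393  0.1948  0.0218  0.0036]]
[[0.4383 0.1952 0.027 ]
 [0.469  0.1421 0.027 ]
 [0.5788 0.2772 0.027 ]
 [0.6084 0.2297 0.027 ]]
bed [[ 0.5212  0.0121  0.02  ]
 [ 0.5049 -0.0635  0.02  ]]
foot outline [[ 0.518   0.0191  0.01  ]
 [ 0.4986 -0.0654  0.01  ]
 [ 0.6797 -0.1077  0.01  ]
 [ 0.7003 -0.02    0.01  ]]
```

>>> jog_arm([
  [[1,2.75,-3.75,0,0.1],[1,2.75,-3.75,0,0.1],[1,2.75,-3.75,0,0.1],[1,2.75,-3.75,0,0.1],[1,2.75,-3.75,0,0.1],[1,2.75,-3.75,0,0.1],[1,2.75,-3.75,0,0.1],[1,2.75,-3.75,0,0.092]],
])

```text
time_s: 1.15
tcp_pos: [0.3887, 0.3523, 0.2455]
eef_rot: [-180.0, 0.0, 31.1]
contact_force: [0.9, 0.5, 0.0]
gripper_width: 0.0873
gripper_force: 0.0
```

>>> jog_arm([
  [[1,2.75,-3.75,-1,0],[1,2.75,-3.75,-1,0],[1,2.75,-3.75,-1,0],[1,2.75,-3.75,-1,0],[1,0,0,0,0],[1,0,0,0,0]],
])

```text
time_s: 1.9
tcp_pos: [0.4982, 0.2035, 0.2054]
eef_rot: [-180.0, 0.0, 30.9]
contact_force: [-0.6, 0.8, -0.0]
gripper_width: 0.0882
gripper_force: 0.0
```

Run:
```python
from h import *
st(); ci=r.camera_info('wrist'); im=r.capture('wrist'); cv2.imwrite('pics/w1.png',cv2.resize(np.clip(im*1.5,0,255).astype('uint8'),(768,576)))
cv2.imwrite('pics/w1raw.png',im)
np.save('pics/w1.npy',np.array([ci],dtype=object))
```

```text
{'time_s': 1.9, 'tcp_pos': [0.4982, 0.2035, 0.2054], 'eef_rot': [-179.9994, 0.019, 30.8987], 'joints': [43.101, 9.4812, -19.9332, -0.0053, -60.604, 77.8003], 'contact_force': [-0.6187, 0.7619, -0.0194], 'moment': [-0.1086, -0.0394, 0.0072], 'gripper_width': 0.0882, 'gripper_force': 0.0}
```

View pics/w1.png

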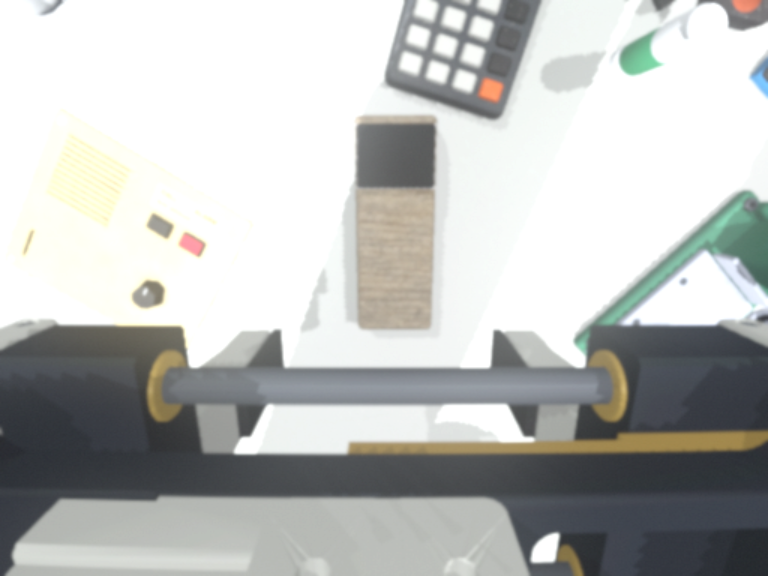

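The block runs almost vertically in the wrist picture (1.5x). Its near top corners are at (359,328) and (432,328), and the buffer corners at (357,124), (435,124), (435,188) and (357,188). The press bed is at lower right, around (690,300).

Run:
```python
from h import *
np.set_printoptions(suppress=True,precision=4)
ci=np.load('pics/w1.npy',allow_pickle=True)[0]; W=lambda p:(np.array(p,float)+.5)/1.5-.5
ct=r.camera_info('top'); T=lambda p:(np.array(p,float)+.5)/4.6-.5+[130,130]
A=plane(ci,W([[359,326],[432,326],[358,188],[434,188]]),.025);print(A)
n=A[:2].mean(0); f=A[2:].mean(0)
Bf=plane(ci,W([[357,124],[435,124],[435,188],[357,188]]),.033);print('buf',Bf,Bf.mean(0))
c=Bf.mean(0)[:2]; d=c-n[:2]; print('near mid',n,'dist(140)',np.linalg.norm(d),'yaw',np.degrees(np.arctan2(d[1],d[0])),'width',np.linalg.norm(A[0]-A[1]))
print('grasp -60',n[:2]+d/np.linalg.norm(d)*.025, c-d/np.linalg.norm(d)*.115)
print(tri(ci,W([[359,326],[432,326],[357,124],[435,124]]),ct,T([[190,517],[283,463],[58,277],[140,227]])))
```

```text
[[0.4426 0.1968 0.025 ]
 [0.474  0.1444 0.025 ]
 [0.5397 0.2534 0.025 ]
 [0.5695 0.2036 0.025 ]]
buf [[0.5787 0.276  0.033 ]
 [0.6075 0.228  0.033 ]
 [0.5697 0.2038 0.033 ]
 [0.5398 0.2537 0.033 ]] [0.5739 0.2404 0.033 ]
near mid [0.4583 0.1706 0.025 ] dist(140) 0.13504708623285744 yaw 31.11333423863443 width 0.061049420889946575
grasp -60 [0.4797 0.1835] [0.4755 0.181 ]
[[0.4391 0.1965 0.0175 0.0021]
 [0.4707 0.1429 0.0174 0.003 ]
 [0.5788 0.2766 0.0284 0.0005]
 [0.6073 0.228  0.0337 0.0002]]
```

>>> jog_arm([
  [[1,-2.2,-2.1,-3,0],[1,0,0,-4,0],[1,0,0,-4,0],[1,0,0,-4,0],[1,0,0,-2.2,0],[1,0,0,-1.1,0],[1,0,0,0,0]],
])

```text
time_s: 2.82
tcp_pos: [0.476, 0.1833, 0.0225]
eef_rot: [180.0, 0.0, 31.0]
contact_force: [0.5, -0.2, -0.2]
gripper_width: 0.0878
gripper_force: 0.0
```

>>> jog_arm([
  [[-1,0,0,0,0],[-1,0,0,0,0],[-1,0,0,0,0],[-1,0,0,0,0],[-1,0,0,0,0],[-1,0,0,0,0]],
], force=30)

```text
time_s: 3.58
tcp_pos: [0.4765, 0.1829, 0.0232]
eef_rot: [-180.0, -0.1, 31.0]
contact_force: [-1.6, -0.3, 6.0]
gripper_width: 0.0617
gripper_force: 30.0
```

>>> jog_arm([
  [[-1,0,0,2,0],[-1,0,0,2.5,0],[-1,-0.8,-2.8,0,-0.13],[-1,-0.8,-3.2,0,-0.13],[-1,-0.8,-3.2,0,-0.13],[-1,-0.8,-3.2,0,-0.13],[-1,-0.8,-3.2,0,-0.13],[-1,-0.65,-3.2,0,-0.118]],
])

```text
time_s: 4.58
tcp_pos: [0.4287, -0.0065, 0.0673]
eef_rot: [180.0, 0.1, -13.3]
contact_force: [1.0, -0.2, -2.2]
gripper_width: 0.0618
gripper_force: 30.0
```

>>> jog_arm([
  [[-1,0,0,0,0],[-1,0,0,0,0]],
])

```text
time_s: 4.82
tcp_pos: [0.4297, -0.0054, 0.0675]
eef_rot: [-180.0, 0.0, -13.1]
contact_force: [0.8, -0.3, -3.3]
gripper_width: 0.0619
gripper_force: 30.0
```

Run:
```python
from h import *
st(); 
a=r.capture('top')[130:260,160:330]; b=r.capture('scene')[150:270,140:310]
cv2.imwrite('pics/t2.png',np.hstack([cv2.resize(np.clip(i*1.4,0,255).astype('uint8'),(400,300) if k==0 else (400,300)) for k,i in enumerate((a,b))]))
```

```text
{'time_s': 4.825, 'tcp_pos': [0.4297, -0.0054, 0.0675], 'eef_rot': [-179.9994, 0.0039, -13.0504], 'joints': [25.786, 9.517, -42.5333, -0.0048, -37.9523, 51.1674], 'contact_force': [0.8173, -0.3313, -3.2649], 'moment': [0.056, 0.1908, -0.0045], 'gripper_width': 0.0619, 'gripper_force': 29.999}
```

View pics/t2.png

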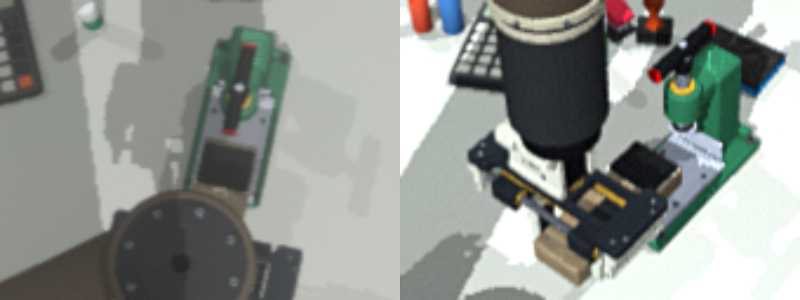

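The held block is lined up with the bed. In the left half its buffer is at (228,163), just in front of the handle at (240,90); the right half agrees.

>>> jog_arm([
  [[-1,0,0,-1,0],[-1,0,0,-1,0],[-1,1.5,-0.35,0,0],[-1,1.5,-0.35,0,0],[-1,1.5,-0.35,0,0],[-1,1.2,-0.28,0,0],[-1,0,0,0,0]],
])

```text
time_s: 5.8
tcp_pos: [0.4877, -0.0189, 0.0475]
eef_rot: [-180.0, -0.0, -13.1]
contact_force: [-0.6, 0.3, -2.8]
gripper_width: 0.0616
gripper_force: 30.0
```

>>> jog_arm([
  [[-1,0,0,-0.2,0],[-1,0,0,-0.1,0],[-1,0,0,0,0]],
])

```text
time_s: 6.18
tcp_pos: [0.4864, -0.0185, 0.0446]
eef_rot: [180.0, 0.0, -13.0]
contact_force: [0.2, 0.7, -3.7]
gripper_width: 0.0615
gripper_force: 30.0
```

>>> jog_arm([
  [[-1,0,0,-0.15,0],[-1,0,0,0,0]],
])

```text
time_s: 6.42
tcp_pos: [0.4867, -0.0185, 0.0432]
eef_rot: [-180.0, -0.0, -13.0]
contact_force: [-0.8, 0.3, -0.3]
gripper_width: 0.0618
gripper_force: 30.0
```

>>> jog_arm([
  [[-1,0.2,-0.05,0,0],[-1,0.2,-0.05,0,0],[-1,0.1,-0.02,0,0],[-1,0,0,0,0]],
])

```text
time_s: 6.92
tcp_pos: [0.4917, -0.0199, 0.0432]
eef_rot: [180.0, 0.0, -13.1]
contact_force: [-3.8, 0.4, 2.9]
gripper_width: 0.0619
gripper_force: 30.0
```

>>> jog_arm([
  [[-1,0.1,-0.02,0,0],[-1,0.1,-0.03,0,0],[-1,0,0,0,0]],
])

```text
time_s: 7.3
tcp_pos: [0.4935, -0.0204, 0.0432]
eef_rot: [180.0, 0.0, -13.1]
contact_force: [-4.2, 0.8, 5.1]
gripper_width: 0.0616
gripper_force: 30.0
```

>>> jog_arm([
  [[-1,0.1,-0.02,0,0],[-1,0.1,-0.03,0,0],[-1,0,0,0,0]],
])

```text
time_s: 7.68
tcp_pos: [0.4955, -0.0209, 0.0432]
eef_rot: [180.0, 0.0, -13.1]
contact_force: [-4.4, 0.7, 5.7]
gripper_width: 0.0615
gripper_force: 30.0
```

>>> jog_arm([
  [[-1,0.1,-0.02,0,0],[-1,0.1,-0.03,0,0],[-1,0,0,0,0]],
])

```text
time_s: 8.05
tcp_pos: [0.4965, -0.0212, 0.0432]
eef_rot: [180.0, 0.1, -13.1]
contact_force: [-9.4, 4.5, 9.8]
gripper_width: 0.0618
gripper_force: 30.0
```

>>> jog_arm([
  [[-1,0.1,-0.02,0,0],[-1,0.1,-0.03,0,0],[-1,0,0,0,0]],
])

```text
time_s: 8.43
tcp_pos: [0.4966, -0.0213, 0.0431]
eef_rot: [180.0, 0.3, -13.1]
contact_force: [-16.6, 11.6, 18.9]
gripper_width: 0.0616
gripper_force: 30.0
```

>>> jog_arm([
  [[-1,-0.2,0.05,0,0],[-1,0,0,0,0],[1,0,0,0,0],[1,0,0,0,0],[1,0,0,0,0],[1,0,0,0,0]],
])

```text
time_s: 9.18
tcp_pos: [0.4978, -0.0213, 0.043]
eef_rot: [-180.0, -0.0, -13.1]
contact_force: [0.8, 0.2, -0.4]
gripper_width: 0.0873
gripper_force: 0.0
```

>>> jog_arm([
  [[1,0,0,2,0],[1,-0.5,0.1,3,0],[1,-1,0.2,4,0],[1,-1,0.2,5,0],[1,-1,0.2,5,0],[1,0,0,3,0],[1,0,0,0,0],[1,0,0,0,0]],
])

```text
time_s: 10.18
tcp_pos: [0.4623, -0.0143, 0.2625]
eef_rot: [-180.0, 0.0, -13.1]
contact_force: [0.0, -1.1, -0.8]
gripper_width: 0.0875
gripper_force: 0.0
```

Run:
```python
from h import *
st(); ci=r.camera_info('wrist'); im=r.capture('wrist'); np.save('pics/w3.npy',np.array([ci],dtype=object))
cv2.imwrite('pics/w3.png',cv2.resize(im,(768,576)))
```

```text
{'time_s': 10.175, 'tcp_pos': [0.4623, -0.0143, 0.2625], 'eef_rot': [-179.9972, 0.0362, -13.0638], 'joints': [22.7038, -0.6305, -23.311, -0.0254, -67.3473, 54.2422], 'contact_force': [0.046, -1.1074, -0.8294], 'moment': [0.0351, 0.0453, -0.0063], 'gripper_width': 0.0875, 'gripper_force': 0.0}
```

View pics/w3.png

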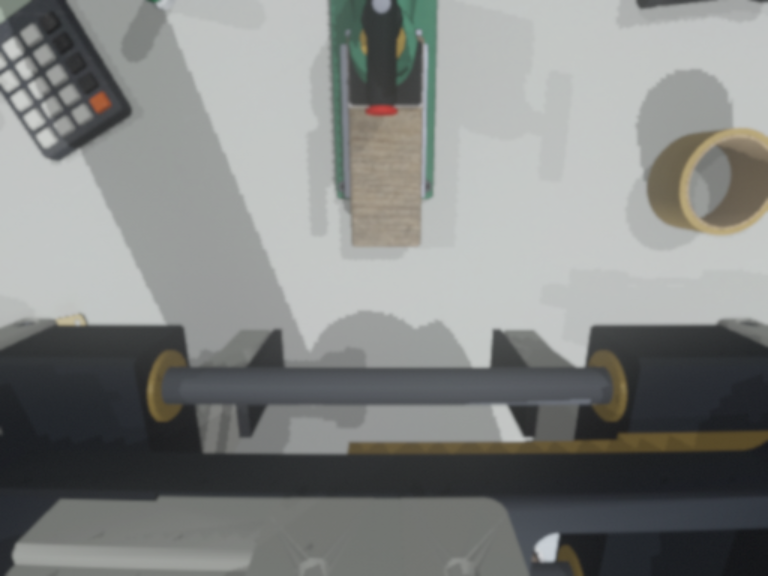

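The block lies straight in the bed, with sides at about x = 350 and 421 and the bed centred at about 386, end against the stop. The hub is at (381,4) and the near handle cap at (381,108). Next I refine the handle position with these.

Run:
```python
from h import *
np.set_printoptions(suppress=True,precision=4)
ci=np.load('pics/w3.npy',allow_pickle=True)[0]; W=lambda p:(np.array(p,float)+.5)/1.5-.5
ct=r.camera_info('top');cs=r.camera_info('scene'); T=lambda p:(np.array(p,float)+.5)/4.6-.5+[130,130]
S=lambda p:(np.array(p,float)+.5)/4.6-.5+[140,150]
print(tri(ci,W([[381,4],[381,110]]),ct,T([[605,174],[586,267]])))
print(tri(ci,W([[381,4],[381,110]]),cs,S([[553,82],[495,140]])))
print('block near top edge',plane(ci,W([[352,245],[421,245]]),.045))
print('cap at .18',plane(ci,W([[381,110]]),.18), 'hub .186',plane(ci,W([[381,4]]),.186))
```

```text
[[ 0.6041 -0.045   0.1964  0.0003]
 [ 0.5679 -0.0354  0.1367  0.0035]]
[[ 0.6071 -0.0456  0.1872  0.0005]
 [ 0.563  -0.0342  0.1783  0.0026]]
block near top edge [[ 0.4801  0.0129  0.045 ]
 [ 0.4663 -0.0465  0.045 ]]
cap at .18 [[ 0.5635 -0.0353  0.18  ]] hub .186 [[ 0.6077 -0.0459  0.186 ]]
```

>>> jog_arm([
  [[1,4.8,-1.05,0,0],[1,4.8,-1.05,0,0],[1,4.85,-1.05,0,0],[1,0,0,-3,0],[1,0,0,-3,0],[1,0,0,-1.8,0],[1,0,0,0,0]],
])

```text
time_s: 11.1
tcp_pos: [0.6057, -0.0461, 0.1821]
eef_rot: [179.9, 0.3, -13.1]
contact_force: [0.0, 0.0, -0.0]
gripper_width: 0.0875
gripper_force: 0.0
```

>>> jog_arm([
  [[-1,0,0,0,0],[-1,0,0,0,0],[-1,0,0,0,0],[-1,0,0,0,0],[-1,0,0,0,0],[-1,0,0,0,0],[-1,0,0,0,0],[-1,0,0,0,0]],
], force=25)

```text
time_s: 12.1
tcp_pos: [0.6073, -0.0454, 0.185]
eef_rot: [-180.0, -0.0, -13.1]
contact_force: [0.2, 2.4, -0.1]
gripper_width: 0.0191
gripper_force: 25.0
```

Run:
```python
from h import *
st()
```

```text
{'time_s': 12.1, 'tcp_pos': [0.6073, -0.0454, 0.185], 'eef_rot': [-179.9602, -0.008, -13.0522], 'joints': [14.0631, 16.9596, -12.7917, -0.0366, -60.2234, 62.9029], 'contact_force': [0.1932, 2.4094, -0.0918], 'moment': [0.9825, 0.0014, 0.0088], 'gripper_width': 0.0191, 'gripper_force': 25.0001}
```

>>> jog_arm([
  [[-1,0,0,-0.04,-0.12],[-1,0,0,-0.04,-0.12],[-1,0,0,-0.04,-0.12],[-1,0,0,-0.04,-0.12],[-1,0,0,-0.04,-0.12],[-1,0,0,-0.04,-0.12],[-1,0,0,-0.04,-0.12],[-1,0,0,-0.03,-0.12]],
])

```text
time_s: 13.1
tcp_pos: [0.6074, -0.0453, 0.182]
eef_rot: [-180.0, 0.0, -68.3]
contact_force: [-0.4, 1.3, 0.7]
gripper_width: 0.0189
gripper_force: 25.0
```

Run:
```python
from h import *
st()
```

```text
{'time_s': 13.1, 'tcp_pos': [0.6074, -0.0453, 0.182], 'eef_rot': [-179.9631, 0.0205, -68.2573], 'joints': [14.0748, 17.1074, -13.011, -0.0292, -59.8477, 7.6826], 'contact_force': [-0.3619, 1.2768, 0.6628], 'moment': [1.1565, 0.0104, 0.1241], 'gripper_width': 0.0189, 'gripper_force': 24.9969}
```

>>> jog_arm([
  [[-1,0,0,-0.04,-0.12],[-1,0,0,-0.04,-0.12],[-1,0,0,-0.04,-0.12],[-1,0,0,-0.04,-0.12],[-1,0,0,-0.04,-0.12],[-1,0,0,-0.04,-0.12],[-1,0,0,-0.04,-0.12],[-1,0,0,-0.03,-0.12]],
])

```text
time_s: 14.1
tcp_pos: [0.6075, -0.0453, 0.179]
eef_rot: [-180.0, 0.1, -123.3]
contact_force: [0.6, 3.4, -0.7]
gripper_width: 0.0186
gripper_force: 25.0
```

>>> jog_arm([
  [[-1,0,0,-0.04,-0.12],[-1,0,0,-0.04,-0.12],[-1,0,0,-0.04,-0.12],[-1,0,0,-0.04,-0.12],[-1,0,0,-0.04,-0.12],[-1,0,0,-0.04,-0.12],[-1,0,0,-0.04,-0.12],[-1,0,0,-0.03,-0.12]],
])

```text
time_s: 15.1
tcp_pos: [0.6076, -0.0453, 0.1759]
eef_rot: [180.0, 0.1, -178.3]
contact_force: [0.4, 2.2, 0.4]
gripper_width: 0.0187
gripper_force: 25.0
```

Run:
```python
from h import *
st()
```

```text
{'time_s': 15.1, 'tcp_pos': [0.6076, -0.0453, 0.1759], 'eef_rot': [179.9753, 0.0534, -178.2601], 'joints': [14.0721, 17.4144, -13.4449, -0.0148, -59.0832, -102.3246], 'contact_force': [0.3914, 2.2362, 0.425], 'moment': [0.8623, -0.3708, 0.1611], 'gripper_width': 0.0187, 'gripper_force': 24.997}
```

>>> jog_arm([
  [[-1,0,0,-0.04,-0.12],[-1,0,0,-0.04,-0.12],[-1,0,0,-0.04,-0.12],[-1,0,0,-0.04,-0.12],[-1,0,0,-0.04,-0.12],[-1,0,0,-0.04,-0.12],[-1,0,0,-0.03,-0.1]],
])

```text
time_s: 15.98
tcp_pos: [0.6076, -0.0455, 0.1733]
eef_rot: [180.0, 0.0, 134.8]
contact_force: [0.0, 1.7, 1.9]
gripper_width: 0.0184
gripper_force: 25.0
```

Run:
```python
from h import *
st()
```

```text
{'time_s': 15.975, 'tcp_pos': [0.6076, -0.0455, 0.1733], 'eef_rot': [179.9549, 0.0253, 134.7819], 'joints': [14.0663, 17.5462, -13.6363, -0.0016, -58.7658, -149.2835], 'contact_force': [0.0474, 1.728, 1.8548], 'moment': [0.6815, -0.2533, 0.1046], 'gripper_width': 0.0184, 'gripper_force': 24.9982}
```

>>> jog_arm([
  [[-1,0,0,-0.03,-0.1],[-1,0,0,-0.03,-0.1],[-1,0,0,-0.03,-0.1]],
])

```text
time_s: 16.35
tcp_pos: [0.6075, -0.0455, 0.1723]
eef_rot: [180.0, 0.0, 117.6]
contact_force: [0.1, 1.6, 0.8]
gripper_width: 0.0185
gripper_force: 25.0
```

Run:
```python
from h import *
st()
```

```text
{'time_s': 16.35, 'tcp_pos': [0.6075, -0.0455, 0.1723], 'eef_rot': [179.9582, 0.0068, 117.6076], 'joints': [14.0656, 17.5976, -13.7046, -0.0037, -58.6555, -166.4561], 'contact_force': [0.0615, 1.6123, 0.7966], 'moment': [0.6081, -0.3073, 0.0495], 'gripper_width': 0.0185, 'gripper_force': 24.9979}
```

>>> jog_arm([
  [[1,0,0,0,0],[1,0,0,0,0],[1,0,0,0,0],[1,0,0,2,0],[1,0,0,2,0],[1,0,0,0,0.15],[1,0,0,0,0.18],[1,0,0,0,0.18]],
])

```text
time_s: 17.35
tcp_pos: [0.6071, -0.0459, 0.2122]
eef_rot: [-180.0, -0.0, 147.4]
contact_force: [-0.3, -0.7, 0.3]
gripper_width: 0.0867
gripper_force: 0.0
```

Run:
```python
from h import *
st(); b=r.capture('scene')[150:260,190:330]
cv2.imwrite('pics/s4.png',cv2.resize(np.clip(b*1.4,0,255).astype('uint8'),None,fx=5,fy=5,interpolation=cv2.INTER_CUBIC))
```

```text
{'time_s': 17.35, 'tcp_pos': [0.6071, -0.0459, 0.2122], 'eef_rot': [-179.9954, -0.0026, 147.3684], 'joints': [14.0376, 15.7079, -10.7708, 0.0014, -63.5265, -136.6699], 'contact_force': [-0.2914, -0.6696, 0.2724], 'moment': [0.0461, -0.1816, 0.0055], 'gripper_width': 0.0867, 'gripper_force': 0.0}
```

View pics/s4.png

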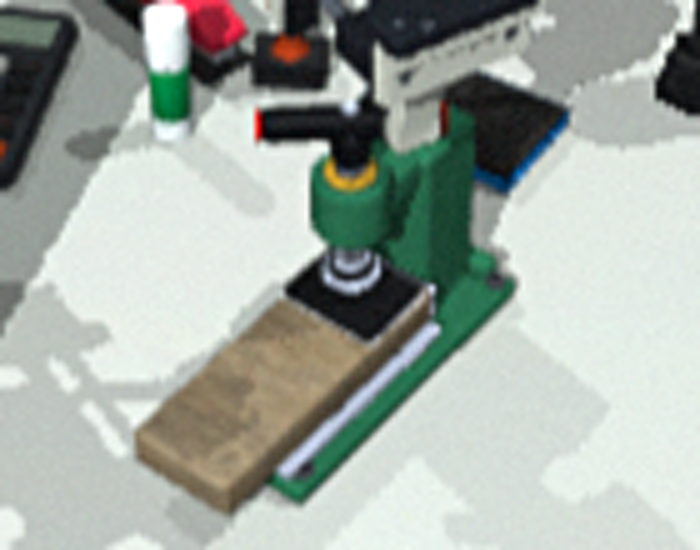

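The picture shows the handle turned (bar from (258,124) to (445,120)) and sunk, with the foot at (350,275) just above the centre of the buffer. The block is still flat on the bed.

>>> jog_arm([
  [[1,0,0,0,0.18],[1,0,0,0,0.18],[1,0,0,0,0.18],[1,0,0,0,0.18],[1,0,0,0,0.18],[1,0,0,0,0.18],[1,0,0,0,0.18],[1,0,0,0,0.18]],
])

```text
time_s: 18.4
tcp_pos: [0.6071, -0.0459, 0.2121]
eef_rot: [180.0, -0.0, -130.3]
contact_force: [1.0, 0.1, 0.1]
gripper_width: 0.0875
gripper_force: 0.0
```

>>> jog_arm([
  [[1,0,0,0,0.18],[1,0,0,0,0.18],[1,0,0,0,0.18],[1,0,0,0,0.18],[1,0,0,0,0.18],[1,0,0,0,0.18],[1,0,0,0,0.11],[1,0,0,0,0]],
])

```text
time_s: 19.4
tcp_pos: [0.6071, -0.0459, 0.2121]
eef_rot: [180.0, 0.0, -62.5]
contact_force: [-1.1, 0.3, -0.2]
gripper_width: 0.0874
gripper_force: 0.0
```

>>> jog_arm([
  [[1,0,0,-2,0],[1,0,0,-1.8,0],[1,0,0,0,0],[1,0,0,0,0]],
])

```text
time_s: 19.9
tcp_pos: [0.6076, -0.0458, 0.1749]
eef_rot: [-180.0, -0.0, -62.4]
contact_force: [-0.2, 0.3, 1.2]
gripper_width: 0.0872
gripper_force: 0.0
```

Run:
```python
from h import *
st()
```

```text
{'time_s': 19.9, 'tcp_pos': [0.6076, -0.0458, 0.1749], 'eef_rot': [-179.968, -0.0294, -62.4119], 'joints': [14.045, 17.4751, -13.5246, 0.0247, -58.9624, 13.5304], 'contact_force': [-0.2434, 0.2616, 1.2101], 'moment': [0.0418, -0.0609, -0.0147], 'gripper_width': 0.0872, 'gripper_force': 0.0}
```

>>> jog_arm([
  [[-1,0,0,0,0],[-1,0,0,0,0],[-1,0,0,0,0],[-1,0,0,0,0],[-1,0,0,0,0],[-1,0,0,0,0],[-1,0,0,0,0],[-1,0,0,0,0]],
], force=25)

```text
time_s: 20.9
tcp_pos: [0.6075, -0.0456, 0.1742]
eef_rot: [-180.0, -0.0, -62.3]
contact_force: [1.2, 1.1, -0.8]
gripper_width: 0.0183
gripper_force: 25.0
```

Run:
```python
from h import *
st()
```

```text
{'time_s': 20.9, 'tcp_pos': [0.6075, -0.0456, 0.1742], 'eef_rot': [-179.955, -0.0045, -62.3237], 'joints': [14.0513, 17.5059, -13.5711, -0.0072, -58.8782, 13.6287], 'contact_force': [1.1576, 1.0858, -0.8474], 'moment': [0.2894, -0.5579, 0.0182], 'gripper_width': 0.0183, 'gripper_force': 25.0002}
```

>>> jog_arm([
  [[-1,0,0,-0.03,-0.1],[-1,0,0,-0.03,-0.1],[-1,0,0,-0.03,-0.1],[-1,0,0,0,0]],
])

```text
time_s: 21.4
tcp_pos: [0.6075, -0.0457, 0.1732]
eef_rot: [-180.0, 0.0, -79.5]
contact_force: [1.0, 1.4, -0.9]
gripper_width: 0.0183
gripper_force: 25.0
```

```bash
cat > m.py <<'E'
from h import *
M=[]
for _ in range(4): M.append([*r.get_state()['moment'],*r.get_state()['contact_force']]); r.capture('top')
s=r.get_state(); print(np.round(np.mean(M,0),3),np.round([m[2] for m in M],2),s['gripper_width'].round(4) if hasattr(s['gripper_width'],'round') else s['gripper_width'],np.round(s['eef_rot'][2],2),np.round(s['tcp_pos'],4),s['time_s'])
E
python3 m.py
```

```text
[ 0.433 -0.718  0.079  2.025  1.049 -1.155] [0.05 0.03 0.12 0.11] 0.018789418740731045 -79.42 [ 0.6075 -0.0456  0.1733] 21.6
```

>>> jog_arm([
  [[-1,0,0,-0.03,-0.1],[-1,0,0,-0.03,-0.1],[-1,0,0,0,0]],
])

```text
time_s: 21.98
tcp_pos: [0.6074, -0.0457, 0.1726]
eef_rot: [-180.0, 0.0, -90.9]
contact_force: [2.4, 2.1, -1.7]
gripper_width: 0.0186
gripper_force: 25.0
```

```bash
python3 m.py
```

```text
[ 0.655 -1.048  0.096  2.521  1.887 -2.019] [0.12 0.12 0.11 0.04] 0.018568191630183157 -90.86 [ 0.6074 -0.0457  0.1727] 22.175
```

>>> jog_arm([
  [[-1,0,0,-0.03,-0.1],[-1,0,0,0,0]],
])

```text
time_s: 22.42
tcp_pos: [0.6073, -0.0457, 0.1724]
eef_rot: [-180.0, 0.0, -96.6]
contact_force: [2.6, 2.2, -2.4]
gripper_width: 0.0183
gripper_force: 25.0
```

```bash
python3 m.py
```

```text
[ 0.828 -1.294  0.104  3.299  2.32  -2.761] [0.12 0.11 0.08 0.11] 0.018462162338677167 -96.6 [ 0.6073 -0.0457  0.1723] 22.625
```

>>> jog_arm([
  [[-1,0,0,-0.04,-0.1],[-1,0,0,0,0]],
])

```text
time_s: 22.88
tcp_pos: [0.6073, -0.0457, 0.172]
eef_rot: [-180.0, 0.0, -102.3]
contact_force: [3.3, 2.0, -2.8]
gripper_width: 0.0188
gripper_force: 25.0
```

```bash
python3 m.py
```

```text
[ 1.072 -1.367  0.118  3.579  2.589 -2.681] [0.11 0.15 0.11 0.11] 0.018141333264301538 -102.33 [ 0.6073 -0.0457  0.172 ] 23.075
```

>>> jog_arm([
  [[-1,0,0,-0.04,-0.1],[-1,0,0,0,0]],
])

```text
time_s: 23.32
tcp_pos: [0.6073, -0.0457, 0.1717]
eef_rot: [-180.0, 0.0, -108.1]
contact_force: [2.6, 2.4, -2.0]
gripper_width: 0.0181
gripper_force: 25.0
```

```bash
python3 m.py
```

```text
[ 1.323 -1.277  0.104  3.111  3.269 -1.931] [0.06 0.1  0.11 0.14] 0.018686265572035465 -108.05 [ 0.6073 -0.0457  0.1717] 23.525
```

>>> jog_arm([
  [[-1,0,0,-0.04,-0.1],[-1,0,0,0,0]],
])

```text
time_s: 23.78
tcp_pos: [0.6073, -0.0457, 0.1713]
eef_rot: [-180.0, 0.0, -113.8]
contact_force: [2.3, 4.2, 0.3]
gripper_width: 0.0184
gripper_force: 25.0
```

```bash
python3 m.py
```

```text
[ 1.604 -1.13   0.065  2.345  4.17   0.088] [0.08 0.05 0.08 0.05] 0.018550795299041967 -113.78 [ 0.6073 -0.0457  0.1713] 23.975
```

>>> jog_arm([
  [[-1,0,0,-0.03,-0.1],[-1,0,0,0,0]],
])

```text
time_s: 24.22
tcp_pos: [0.6073, -0.0457, 0.171]
eef_rot: [-180.0, 0.0, -119.6]
contact_force: [2.5, 5.0, 0.4]
gripper_width: 0.0181
gripper_force: 25.0
```

```bash
python3 m.py
```

```text
[ 1.735 -1.043  0.072  2.656  4.596  0.787] [0.08 0.11 0.05 0.05] 0.018200514897387915 -119.5 [ 0.6072 -0.0457  0.171 ] 24.425
```

>>> jog_arm([
  [[-1,0,0,-0.03,-0.1],[-1,0,0,0,0]],
])

```text
time_s: 24.68
tcp_pos: [0.6072, -0.0457, 0.1707]
eef_rot: [-180.0, 0.0, -125.3]
contact_force: [1.8, 5.1, 0.9]
gripper_width: 0.0181
gripper_force: 25.0
```

```bash
python3 m.py
```

```text
[ 1.784 -1.028  0.065  2.231  4.662  1.168] [0.08 0.03 0.07 0.08] 0.01829709894145916 -125.23 [ 0.6072 -0.0457  0.1707] 24.875
```

>>> jog_arm([
  [[-1,0,0,-0.03,-0.1],[-1,0,0,0,0]],
])

```text
time_s: 25.12
tcp_pos: [0.6072, -0.0457, 0.1704]
eef_rot: [180.0, 0.0, -131.0]
contact_force: [2.7, 4.7, 0.6]
gripper_width: 0.0184
gripper_force: 25.0
```

```bash
python3 m.py
```

```text
[ 1.794 -0.98   0.075  2.395  4.614  0.653] [0.09 0.11 0.06 0.04] 0.018327113992274543 -130.96 [ 0.6072 -0.0457  0.1704] 25.325
```

>>> jog_arm([
  [[-1,0,0,-0.03,-0.1],[-1,0,0,0,0]],
])

```text
time_s: 25.58
tcp_pos: [0.6072, -0.0456, 0.1701]
eef_rot: [180.0, 0.0, -136.8]
contact_force: [2.5, 4.8, 0.2]
gripper_width: 0.0185
gripper_force: 25.0
```

```bash
python3 m.py
```

```text
[ 1.851 -0.993  0.081  2.535  4.677  0.412] [0.09 0.07 0.06 0.11] 0.018327392099220283 -136.69 [ 0.6072 -0.0456  0.1701] 25.775
```

>>> jog_arm([
  [[-1,0,0,-0.03,-0.1],[-1,0,0,0,0]],
])

```text
time_s: 26.02
tcp_pos: [0.6072, -0.0456, 0.1697]
eef_rot: [180.0, 0.0, -142.5]
contact_force: [2.5, 4.4, 1.2]
gripper_width: 0.0183
gripper_force: 25.0
```

```bash
python3 m.py
```

```text
[ 1.878 -0.983  0.088  2.331  5.01   0.583] [0.09 0.06 0.08 0.12] 0.0183273633935443 -142.42 [ 0.6072 -0.0456  0.1697] 26.225
```

>>> jog_arm([
  [[-1,0,0,-0.03,-0.1],[-1,0,0,0,0]],
])

```text
time_s: 26.48
tcp_pos: [0.6071, -0.0456, 0.1694]
eef_rot: [180.0, 0.0, -148.2]
contact_force: [2.6, 5.5, 0.7]
gripper_width: 0.0183
gripper_force: 25.0
```

```bash
python3 m.py
```

```text
[ 1.952 -0.982  0.095  2.622  5.24   0.682] [0.07 0.09 0.11 0.11] 0.018564597304594276 -148.15 [ 0.6071 -0.0456  0.1694] 26.675
```

>>> jog_arm([
  [[-1,0,0,0,0],[-1,0,0,0,0]],
], force=60)

```text
time_s: 26.92
tcp_pos: [0.6071, -0.0456, 0.1694]
eef_rot: [180.0, 0.0, -148.1]
contact_force: [1.9, 6.5, 0.7]
gripper_width: 0.0168
gripper_force: 60.0
```

```bash
python3 m.py
python3 - <<'E'
from h import *
b=r.capture('scene')[150:260,190:330]
cv2.imwrite('pics/s5.png',cv2.resize(np.clip(b*1.4,0,255).astype('uint8'),None,fx=5,fy=5,interpolation=cv2.INTER_CUBIC))
E
```

```text
[ 1.988 -0.931  0.096  2.228  5.497  0.694] [0.12 0.04 0.07 0.16] 0.017015043499959522 -148.15 [ 0.6071 -0.0456  0.1694] 27.125
```

View pics/s5.png

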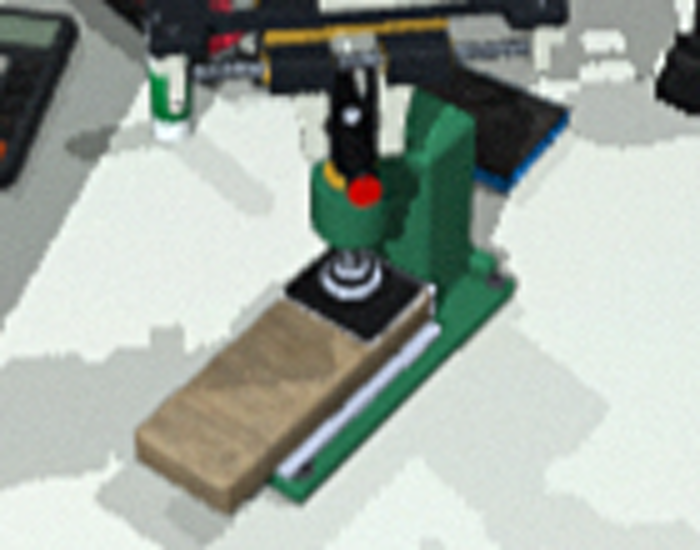

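The gripper is still on the bar: hub at (352,115), near cap at (365,190). The foot is at (350,280), almost on the buffer. A quick angle check follows.

Run:
```python
from h import *
cs=r.camera_info('scene'); S=lambda p:(np.array(p,float)+.5)/5-.5+[190,150]
h=plane(cs,S([[352,115]]),.172)[0]; c=plane(cs,S([[365,190]]),.163)[0]; d=c-h
print(h,c,np.degrees(np.arctan2(d[1],d[0])),np.linalg.norm(d[:2]))
```

```text
[ 0.60554308 -0.04647709  0.172     ] [ 0.56856546 -0.07060976  0.163     ] -146.8703638200439 0.044155746498093916
```

>>> jog_arm([
  [[-1,0,0,-0.03,-0.1],[-1,0,0,0,0]],
])

```text
time_s: 27.42
tcp_pos: [0.6071, -0.0455, 0.1691]
eef_rot: [180.0, 0.0, -154.0]
contact_force: [1.8, 5.3, 0.2]
gripper_width: 0.0172
gripper_force: 60.0
```

```bash
python3 m.py
```

```text
[ 1.987 -0.993  0.047  2.029  5.286  0.581] [0.07 0.02 0.09 0.01] 0.017041863977292116 -153.89 [ 0.6072 -0.0456  0.1691] 27.625
```

>>> jog_arm([
  [[-1,0,0,-0.03,-0.1],[-1,0,0,0,0]],
])

```text
time_s: 27.88
tcp_pos: [0.6071, -0.0455, 0.1687]
eef_rot: [180.0, 0.0, -159.7]
contact_force: [2.3, 5.5, 0.4]
gripper_width: 0.0171
gripper_force: 60.0
```

```bash
python3 m.py
```

```text
[ 2.061 -1.004  0.037  2.296  5.257  0.433] [0.02 0.03 0.06 0.03] 0.01711117008286438 -159.61 [ 0.6071 -0.0455  0.1688] 28.075
```

```bash
cat > q.py <<'E'
from h import *
s=r.get_state(); print(np.round([*s['moment'],*s['contact_force']],3),'jt6',np.round(s['joint_torque'],2),np.round(s['eef_rot'][2],2),np.round(s['gripper_width'],4),s['time_s'])
E
python3 q.py
```

```text
[ 2.076 -1.013  0.069  2.043  5.281  0.55 ] jt6 [-3.350e+00 -5.126e+01  2.418e+01  7.350e+00 -1.380e+00 -3.000e-02] -159.61 0.0171 28.075
```

>>> jog_arm([
  [[-1,0,0,-0.03,-0.1]],
])

```text
time_s: 28.2
tcp_pos: [0.6071, -0.0455, 0.1685]
eef_rot: [180.0, 0.0, -165.4]
contact_force: [1.6, 5.5, -0.3]
gripper_width: 0.0171
gripper_force: 60.0
```

```bash
python3 q.py
```

```text
[ 2.129 -0.979  0.105  1.643  5.534 -0.261] jt6 [ -3.61 -51.29  24.2    7.35  -1.38   1.81] -165.44 0.0171 28.2
```

>>> jog_arm([
  [[-1,0,0,-0.03,-0.1]],
])

```text
time_s: 28.32
tcp_pos: [0.6071, -0.0455, 0.1682]
eef_rot: [180.0, 0.0, -171.2]
contact_force: [1.2, 6.1, 1.8]
gripper_width: 0.0168
gripper_force: 60.0
```

```bash
python3 q.py
```

```text
[ 2.217 -0.815  0.232  1.231  6.069  1.806] jt6 [ -3.82 -50.78  24.01   7.3   -1.26   1.11] -171.24 0.0168 28.325
```

```bash
python3 m.py
```

```text
[ 2.148 -0.89   0.155  1.688  5.866  1.057] [0.23 0.15 0.13 0.11] 0.016891710312410248 -171.08 [ 0.6071 -0.0455  0.1682] 28.525
```

>>> jog_arm([
  [[-1,0,0,-0.03,-0.1]],
])

```text
time_s: 28.65
tcp_pos: [0.6071, -0.0455, 0.168]
eef_rot: [180.0, 0.0, -176.9]
contact_force: [1.7, 5.8, 1.5]
gripper_width: 0.0167
gripper_force: 60.0
```

```bash
python3 q.py; python3 m.py
```

```text
[ 2.27  -0.699  0.289  1.712  5.796  1.494] jt6 [ -4.01 -50.48  23.93   7.27  -1.19   1.66] -176.89 0.0167 28.65
[ 2.215 -0.796  0.24   1.634  5.809  1.379] [0.29 0.26 0.21 0.19] 0.017119280625115207 -176.79 [ 0.6071 -0.0455  0.168 ] 28.85
```

>>> jog_arm([
  [[-1,0,0,-0.03,-0.1],[-1,0,0,0,0]],
])

```text
time_s: 29.1
tcp_pos: [0.6071, -0.0454, 0.1678]
eef_rot: [180.0, 0.0, 177.4]
contact_force: [1.4, 5.7, 2.2]
gripper_width: 0.017
gripper_force: 60.0
```

```bash
python3 q.py; python3 m.py
```

```text
[ 2.278 -0.744  0.287  1.36   5.732  2.185] jt6 [ -3.92 -50.44  23.91   7.28  -1.18  -0.88] 177.42 0.017 29.1
[ 2.29  -0.723  0.242  1.316  6.136  1.785] [0.29 0.21 0.23 0.24] 0.017249175673761264 177.49 [ 0.6071 -0.0455  0.1678] 29.3
```

>>> jog_arm([
  [[1,0,0,0,0],[1,0,0,0,0],[1,0,0,0,0],[1,0,0,0,0],[1,0,0,2,0],[1,0,0,3,0],[1,0,0,3,0],[1,0,0,0,0]],
])

```text
time_s: 30.3
tcp_pos: [0.6084, -0.0459, 0.2503]
eef_rot: [180.0, 0.3, 177.4]
contact_force: [0.3, 0.3, 0.0]
gripper_width: 0.0863
gripper_force: 0.0
```

Run:
```python
from h import *
st(); b=r.capture('scene')[150:260,190:330]
cv2.imwrite('pics/s6.png',cv2.resize(np.clip(b*1.4,0,255).astype('uint8'),None,fx=5,fy=5,interpolation=cv2.INTER_CUBIC))
```

```text
{'time_s': 30.3, 'tcp_pos': [0.6084, -0.0459, 0.2503], 'eef_rot': [179.9694, 0.2578, 177.3681], 'joints': [14.0332, 14.1693, -7.7264, 0.0482, -67.8486, -106.6831], 'contact_force': [0.2794, 0.2818, 0.0016], 'moment': [0.0761, -0.1428, -0.0133], 'gripper_width': 0.0863, 'gripper_force': 0.0}
```

View pics/s6.png

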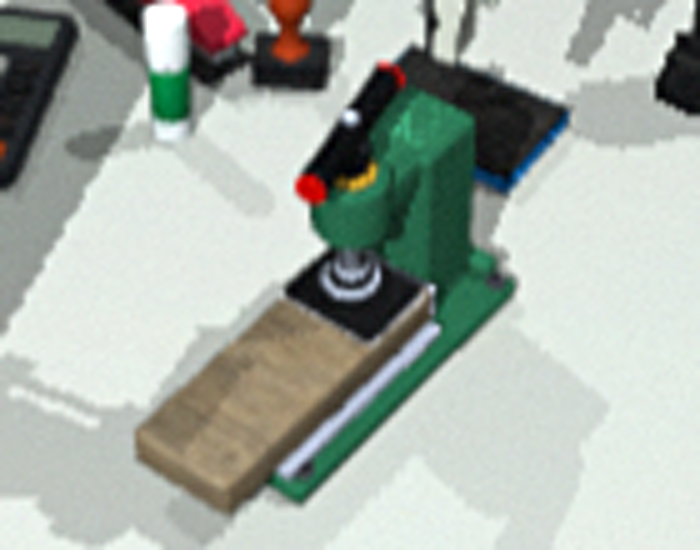

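The foot sits on the buffer at (350,280), the block is flat, and the glue stick is untouched. The caps are at (312,187) and (392,75), so I'll use them to check whether the bar slipped or sprang back.

Run:
```python
from h import *
cs=r.camera_info('scene'); S=lambda p:(np.array(p,float)+.5)/5-.5+[190,150]
a,h,c=[plane(cs,S([p]),z)[0] for p,z in (((312,187),.161),((351,117),.170),((392,75),.161))]
for d in (a-h,a-c,h-c): print(np.degrees(np.arctan2(d[1],d[0])),np.linalg.norm(d[:2]))
```

```text
-179.83010097547208 0.044362530138475444
179.49726388676396 0.09101342635752363
178.85770668355454 0.046656859879041154
```

```bash
python3 -c "
from plant import r; print(r.close_job())"
```

```text
the job is handed in; nothing more can be done
None
```

The job is handed in: the block lies flat on the bed against the back stop with the buffer centred under the foot, the screw is snugged to an estimated 60 N, and the gripper is clear; hand-in returned no verdict.

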